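# Sort locking forceps for the steriliser and lock the tray in

### The job

Sort the three locking forceps on the black draining board for the steriliser, sliding them along without picking them up and leaving their jaws as they are: those whose jaws stand open go back into the steel tray behind the board, any that is ratcheted shut comes forward into the blue tray, each lying flat and fully inside. Then push the steel tray away from the board, fully home in its holders, so that its two rods are gripped by the side spring plungers. Leave the bottle and vials near by alone.

Things in the scene. Friction and masses are not known exactly. Their poses are not given: they have to be found in the camera images.
- station: Fixed loading station, 384 x 376 mm; place and yaw vary. Origin on the worktop under the middle of the black draining board (x -43..43, y +-179 mm, top 10.5 mm above worktop); x points from the blue tray over the board to the steel tray (away from the robot), y along the board. Steel tray's runners are 32.5 mm high at y +-174..187 mm; two 25 mm high rod holders at x 190..236, y +-100 mm.
- blue_tray_floor (a point): Middle of the inner floor of the blue plastic tray in front of the board, at station x -93.5 mm, 7.5 mm above the worktop; axes as the station's. Floor 97 mm (x) by 352 mm (y), reaching to the board's edge, where the board steps down 3 mm to it; rims 25 mm above the worktop on its other three sides.
- steriliser_tray: Loose perforated steel tray, 0.7 kg, 104 (x) x 358 mm (y). Origin: centre of its underside, 4.5 mm above worktop; axes as the station's. Floor (97 x 352 mm inside) 3 mm up; lip towards the board 5.8 mm, other walls 22 mm. Two 10 mm grooved rods point from the far wall into the holders. Starts at station x 97 mm against the board; home is x 138 mm, far wall against the holders; takes 10-20 N.
- tray_handle (a point): Middle of the low bow handle on the steel tray's far wall: a level 7 mm wire, 78 mm long along y, at tray x +45.5 mm, 42.5 mm above the worktop. Nothing in front of it (towards the board) or below it but forceps lying in the tray (tops 13.5 mm above the worktop), so it can be pushed from the board's side.
- plunger_left (a joint): How far the side spring plunger of the +y rod holder is pushed back, m: 0 = sprung out (before the rod arrives, and again when it sits in the rod's groove with the tray home), about 0.003 while riding on the rod's full thickness.
- plunger_right (a joint): The same for the -y rod holder.
- amber_vial: Brown vial with black cap, 28 mm thick, 62 mm tall, standing near the work; bystander. Origin: centre of its underside.
- vial_blue: Small vial with blue cap, 18 mm thick, 46 mm tall, standing near the work; bystander. Origin: centre of its underside.
- dropper_bottle: White dropper bottle with red tip, 26 mm thick, 62 mm tall, standing near the work; bystander. Origin: centre of its underside.
- forceps_a: Steel locking forceps (one of 3 alike), 105 mm long, 6 mm thick, 35 g, flat on the board, roughly along station y, jaws to either side. Origin: underside of one half, mid-length, near the mass centre when shut; x to the jaw tips, z up. Pivot at x +22 mm; tool's middle line is turned from x by half the jaw angle, about z. Width at rings 48 mm shut, to 75 open; at mid-length 15, to 24.
- forceps_a_jaw (a joint): Angle between the halves of forceps_a, rad: about 0 = jaws shut, ratchet locked; 0.3 to 0.42 = ratchet free, jaws standing open (tips some 10 mm apart, rings spread). The hinge is stiff (0.08 N m) and stays as it is unless forced.
- forceps_a_ring1 (a point): Centre of the finger ring of that half of forceps_a, 3 mm above its underside (40 mm behind the origin, 13 mm to +y). Ring 22 mm outside; its hole is too small for a fingertip.
- forceps_a_ring2 (a point): Centre of the finger ring of the other half of forceps_a, 3 mm above its underside (40 mm behind the origin, 13 mm to -y when shut).
- forceps_a_tip (a point): Jaw tip of forceps_a, 3 mm above its underside (52 mm ahead of the origin).
- forceps_b: Steel locking forceps (one of 3 alike), 105 mm long, 6 mm thick, 35 g, flat on the board, roughly along station y, jaws to either side. Origin: underside of one half, mid-length, near the mass centre when shut; x to the jaw tips, z up. Pivot at x +22 mm; tool's middle line is turned from x by half the jaw angle, about z. Width at rings 48 mm shut, to 75 open; at mid-length 15, to 24.
- forceps_b_jaw (a joint): Angle between the halves of forceps_b, rad: about 0 = jaws shut, ratchet locked; 0.3 to 0.42 = ratchet free, jaws standing open (tips some 10 mm apart, rings spread). The hinge is stiff (0.08 N m) and stays as it is unless forced.
- forceps_b_ring1 (a point): Centre of the finger ring of that half of forceps_b, 3 mm above its underside (40 mm behind the origin, 13 mm to +y). Ring 22 mm outside; its hole is too small for a fingertip.
- forceps_b_ring2 (a point): Centre of the finger ring of the other half of forceps_b, 3 mm above its underside (40 mm behind the origin, 13 mm to -y when shut).
- forceps_b_tip (a point): Jaw tip of forceps_b, 3 mm above its underside (52 mm ahead of the origin).
- forceps_c: Steel locking forceps (one of 3 alike), 105 mm long, 6 mm thick, 35 g, flat on the board, roughly along station y, jaws to either side. Origin: underside of one half, mid-length, near the mass centre when shut; x to the jaw tips, z up. Pivot at x +22 mm; tool's middle line is turned from x by half the jaw angle, about z. Width at rings 48 mm shut, to 75 open; at mid-length 15, to 24.
- forceps_c_jaw (a joint): Angle between the halves of forceps_c, rad: about 0 = jaws shut, ratchet locked; 0.3 to 0.42 = ratchet free, jaws standing open (tips some 10 mm apart, rings spread). The hinge is stiff (0.08 N m) and stays as it is unless forced.
- forceps_c_ring1 (a point): Centre of the finger ring of that half of forceps_c, 3 mm above its underside (40 mm behind the origin, 13 mm to +y). Ring 22 mm outside; its hole is too small for a fingertip.
- forceps_c_ring2 (a point): Centre of the finger ring of the other half of forceps_c, 3 mm above its underside (40 mm behind the origin, 13 mm to -y when shut).
- forceps_c_tip (a point): Jaw tip of forceps_c, 3 mm above its underside (52 mm ahead of the origin).

How it is judged (in metres and radians):
On the way, in this order (a step that is already met when the one before it is completed fails the run):
1. both open forceps lie flat in the steel tray and the shut one lies flat in the blue tray, jaws as they were (z of each of forceps_a_ring1, forceps_a_ring2, forceps_a_tip, forceps_b_ring1, forceps_b_ring2, forceps_b_tip in the frame of steriliser_tray below 0.0078 m and x of forceps_a_ring1 in the frame of steriliser_tray between -0.05 and 0.05 m and y of forceps_a_ring1 in the frame of steriliser_tray between -0.178 and 0.178 m and x of forceps_a_ring2 in the frame of steriliser_tray between -0.05 and 0.05 m and y of forceps_a_ring2 in the frame of steriliser_tray between -0.178 and 0.178 m and x of forceps_a_tip in the frame of steriliser_tray between -0.05 and 0.05 m and y of forceps_a_tip in the frame of steriliser_tray between -0.178 and 0.178 m and value of joint each of forceps_a_jaw, forceps_b_jaw above 0.2 rad and x of forceps_b_ring1 in the frame of steriliser_tray between -0.05 and 0.05 m and y of forceps_b_ring1 in the frame of steriliser_tray between -0.178 and 0.178 m and x of forceps_b_ring2 in the frame of steriliser_tray between -0.05 and 0.05 m and y of forceps_b_ring2 in the frame of steriliser_tray between -0.178 and 0.178 m and x of forceps_b_tip in the frame of steriliser_tray between -0.05 and 0.05 m and y of forceps_b_tip in the frame of steriliser_tray between -0.178 and 0.178 m and z of each of forceps_c_ring1, forceps_c_ring2, forceps_c_tip in the frame of blue_tray_floor below 0.0048 m and x of forceps_c_ring1 in the frame of blue_tray_floor between -0.05 and 0.05 m and y of forceps_c_ring1 in the frame of blue_tray_floor between -0.178 and 0.178 m and x of forceps_c_ring2 in the frame of blue_tray_floor between -0.05 and 0.05 m and y of forceps_c_ring2 in the frame of blue_tray_floor between -0.178 and 0.178 m and x of forceps_c_tip in the frame of blue_tray_floor between -0.05 and 0.05 m and y of forceps_c_tip in the frame of blue_tray_floor between -0.178 and 0.178 m and value of joint forceps_c_jaw below 0.1 rad), for 0.2 s.
2. then the steel tray is pushed home and both plungers have dropped into the rod grooves (x of steriliser_tray in the frame of station above 0.1345 m and value of joint each of plunger_left, plunger_right below 0.0015 m), for 0.2 s.
At the end, for the whole second after the job is handed in: Open forceps (jaw over 0.2 rad) flat on the steel tray's floor, the shut one (under 0.1) flat on the blue tray's floor, rings and tip inside the walls and within 1.8 mm of lying height; steel tray within 3.5 mm of home, both plungers under 1.5 mm back; all at rest (all of step 1 and all of step 2 and linear speed of each of forceps_a, forceps_b, forceps_c, steriliser_tray below 0.02 m/s); the robot touches nothing.
It fails at once if a forceps is picked up (more than 35 mm above the board) instead of slid (height (world z) of any of forceps_a, forceps_b, forceps_c above 0.045 m).
It fails at once if a shut forceps is opened or an open one closed (not (value of joint forceps_a_jaw above 0.2 rad) or not (value of joint forceps_b_jaw above 0.2 rad) or not (value of joint forceps_c_jaw below 0.1 rad)).
It fails at once if a bystander is pushed more than 20 mm or tipped (distance of any of amber_vial, vial_blue, dropper_bottle from where it was at the start of the episode above 0.02 m or angle between any of amber_vial, vial_blue, dropper_bottle's own z axis and vertical above 0.4 rad).
It also fails if it takes over 54 s, if anything falls off the work surface, if the arm or the gripper's body presses on something with over 40 N, if the wrist force passes 120 N, or if a joint passes its speed limit or range.

### The arm

A 6-joint arm with a two-finger parallel gripper is mounted at the origin on a cart in front of the work surface, level with it; the furniture and walls round the work are solid. World frame = base frame: x ahead of the robot, y to its left, z up, the work surface at z = 0. Lengths are in mm, angles in degrees, forces in N, time in s.
With the tool pointing down it reaches from about 400 to 825 mm from the base axis. Payload 7 kg.
Tool frame: the origin (TCP) lies on the centre line of the jaws, within the pads' length; the fingertips stand 11 mm ahead of it and the grasp point (between the pads) lies 8 mm behind it; y points along the fingers, z is the direction in which the jaws open and shut, and the axes are right-handed (so a half turn about y gives the same grasp; the last joint's range is limited). The gripper opens to 85 mm and grips with 20 to 120 N. Pads are 22 mm wide; open, the fingers measure 114 mm over their backs; the gripper's body (76 mm by 85 mm) begins 54 mm behind the grasp point. The pads swing forward as they close: fully open they stand 13 mm farther back than shut.
Start: joints at [85.319, 20.546, 0.682, 0, -70.136, -16.507], TCP at [243.972, 629.343, 242.302] pointing down, gripper open.
Joint ranges: [-176.03, 176.03], [-82.01, 121.73], [-58.28, 71.71], [-173.87, 95.51], [-174.79, -0.11], [-173.66, 173.66]. Speed limits (degrees/s): [136.94, 136.94, 172.46, 180, 180, 180].

### API

Orientations are given as a 3x3 rotation matrix whose columns are the frame's x, y, z axes.
In Python, from workcell import env gives the robot as it stands.
- The arm moves only by the shell command python3 -m inch 'ROWS' [OPENING] [FORCE]. ROWS is JSON, a list of rows, each a list of 4 numbers: the shift along the tool's x, y, z in units of 25 mm (1.0 is 25 mm), then the turn about the tool's y in degrees. In form: [[x, y, z, yaw], ...]. A call has 1 to 10 rows; each row is the pose to reach, as a shift and turn from the pose commanded when the call began, along the tool's axes at that moment; what a row does not reach only later rows make up. A row lasts 1/12 s, in which the tool goes at most 41.7 mm and 7.16 degrees, less where a joint would pass 70% of its speed; a pose out of reach is approached as far as the arm can. A call with a gripper value outside its range is refused whole. OPENING is the finger opening in mm, from 0 to 85.4, set as the call begins (- or left out, the last holds). The fingers move at their own pace and stop on an object; FORCE is the grip in N (left out, the last holds). Time passes only in rows, so rows that repeat a pose let the fingers close. It gives the time, the measured TCP pose, the force and the opening at its end, in the units of the state.
- env.state(): the state, without advancing time (a new reading comes with each control period).
- env.camera(name): name is "scene" or "top" or "wrist"; returns a dict with "frame" (420x560x3 uint8, red, green, blue), "depth" (420x560 float32, mm along the optical axis (not along the pixel's ray), 0 where there is no reading), "fx", "fy", "cx", "cy" (pixels), "world_from_camera" (4x4, takes a point from camera to world coordinates). Camera axes: x right, y up, looking along -z (the intrinsics and any distortion apply to the point x, -y, -z); pixel columns grow to the right and rows downward; lengths in mm; the calibration is good to about 2 mm. A picture is of the moment at which its call begins.
- env.sign_off(): hands the job in, once; it reports no verdict.
Trained networks look in the newest picture that a camera, given by its name, has taken for a name from the list of things; names that differ only in an ending like _2 or _b are one class to them, and where a whole thing is asked for, a point or a joint stands for the part that bears it (a point fixed in the world has none). Each returns a list of dicts, best first, with "p" (0 to 1); they miss things now and then, are a little off and sometimes report something else, mostly with a low value. They report only what shows in the picture. A call takes as long as a camera call.
- env.boxes_of(thing, camera): "rect" ([centre column, centre row, width, height] in pixels, round what is visible of it).
The state is a dict: "time_s": time; "joint_positions": joint angles; "joint_vel": joint speeds; "tau": joint torques, N m; "tcp_pos": TCP position; "eef_rot": TCP orientation; "wrist_force": force on the tool from outside, world axes, zero at the start; "ft_torque": the same for the moment, N m; "opening": opening from 0.0 (shut) to 1.0 (fully open).
Only numpy, scipy, OpenCV 4.12 (cv2) and the standard library are available. Lean on these libraries where they do the work, as an engineer would, in place of code of your own. Each camera call takes 0.05 s, during which the arm holds its last target.

## Working session

There is one attempt and no reset: what is moved stays moved. The work goes in short steps, Python scripts to look and compute and a shell command to move; the robot and the scene stay as the last step left them, time stands still between calls to the robot, and variables do not carry over. Pictures are saved under pics/ and viewed, and the job is handed in when it is done.

```bash
ls; mkdir -p pics; python3 - <<'E'
from workcell import env
import cv2
s=env.state()
for k in s: print(k,s[k])
for n in ["scene","top","wrist"]:
    c=env.camera(n); cv2.imwrite(f"pics/{n}0.png",cv2.cvtColor(c["frame"],cv2.COLOR_RGB2BGR)); print(n,c["fx"],c["world_from_camera"].round(3).tolist())
print(env.state()["time_s"])
E
```

```text
pics
time_s 0.0
joint_positions [ 8.53175548e+01  2.05910611e+01  6.33334825e-01 -1.88156557e-02
 -7.01377833e+01 -1.65066654e+01]
joint_vel [ 0.10919348 -0.05560811 -0.06473314 -0.05477355 -0.0079365  -0.01373229]
tau [-1.37188279e-03 -5.83321881e+01  2.93415517e+01  6.93667442e+00
 -5.95725302e-03 -2.44310786e-05]
tcp_pos [243.84153856 628.90647318 241.36867775]
eef_rot [[-9.32352125e-01 -4.43906227e-04 -3.61551265e-01]
 [ 3.61551494e-01 -1.63616103e-03 -9.32350707e-01]
 [-1.77679806e-04 -9.99998563e-01  1.68597317e-03]]
wrist_force [ 0.56707873 -0.76027756 -0.12337597]
ft_torque [-0.01476735  0.00655413  0.03891787]
opening 0.9989458184390824
scene 386.5812853581014 [[0.79, 0.339, -0.511, -55.817], [-0.613, 0.412, -0.674, -673.051], [-0.017, 0.846, 0.533, 728.877], [0.0, 0.0, 0.0, 1.0]]
top 383.8932019957564 [[0.019, 0.986, -0.164, 357.529], [-1.0, 0.023, 0.021, 166.346], [0.024, 0.164, 0.986, 1206.856], [0.0, 0.0, 0.0, 1.0]]
wrist 351.6783975523253 [[-0.362, 0.893, 0.268, 311.822], [-0.932, -0.347, -0.101, 602.046], [0.003, -0.287, 0.958, 373.609], [0.0, 0.0, 0.0, 1.0]]
0.15
```

View pics/top0.png

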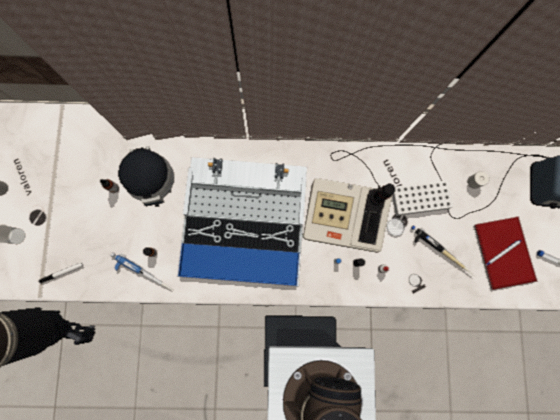

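View pics/scene0.png

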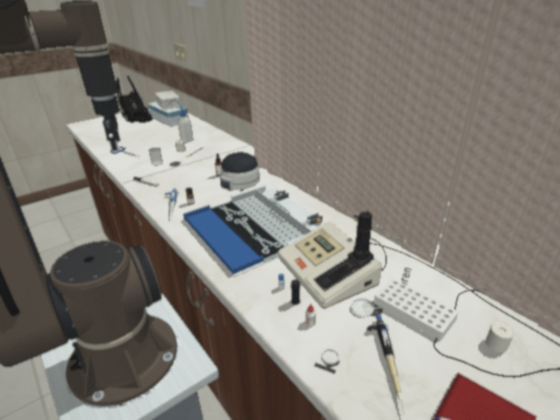

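View pics/wrist0.png

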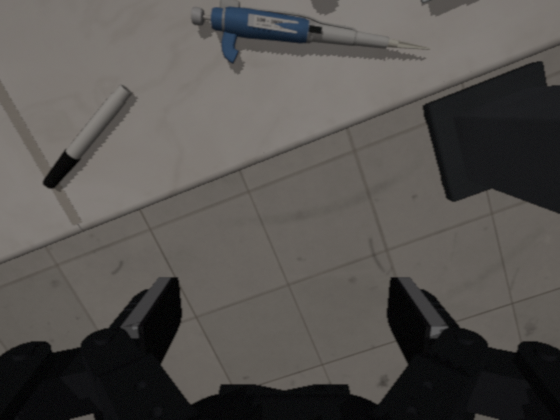

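```bash
cat > h.py <<'E'
from workcell import env
import cv2, numpy as np, json
def shot(n,name,crop=None,z=1):
    c=env.camera(n); f=cv2.cvtColor(c["frame"],cv2.COLOR_RGB2BGR)
    if crop: x0,y0,x1,y1=crop; f=f[y0:y1,x0:x1]
    if z!=1: f=cv2.resize(f,None,fx=z,fy=z,interpolation=cv2.INTER_CUBIC)
    cv2.imwrite(f"pics/{name}.png",f); return c
def px(c,u,v,z):
    """pixel -> world at height z"""
    d=np.array([(u-c["cx"])/c["fx"],-(v-c["cy"])/c["fy"],-1.]); T=np.asarray(c["world_from_camera"])
    r=T[:3,:3]@d; return T[:3,3]+r*(z-T[2,3])/r[2]
def proj(c,P):
    T=np.asarray(c["world_from_camera"]); q=T[:3,:3].T@(np.asarray(P,float)-T[:3,3])
    return np.array([c["cx"]+c["fx"]*q[0]/-q[2], c["cy"]-c["fy"]*q[1]/-q[2]])
E
python3 - <<'E'
from h import *
c=shot("top","top1",(160,140,400,290),3.3)
print({k:c[k] for k in c if k not in("frame","depth")})
for t in ["forceps_a","steriliser_tray","amber_vial","vial_blue","dropper_bottle","tray_handle"]:
    print(t,[(np.round(b["rect"]),round(b["p"],2)) for b in env.boxes_of(t,"top")])
E
```

```text
{'fx': 383.8932019957564, 'fy': 383.8932019957564, 'cx': 277.1226834127551, 'cy': 213.62777045505615, 'world_from_camera': array([[ 1.91709417e-02,  9.86258212e-01, -1.64095141e-01,
         3.57528957e+02],
       [-9.99524645e-01,  2.28689168e-02,  2.06759827e-02,
         1.66346019e+02],
       [ 2.41445358e-02,  1.63620759e-01,  9.86227808e-01,
         1.20685550e+03],
       [ 0.00000000e+00,  0.00000000e+00,  0.00000000e+00,
         1.00000000e+00]])}
forceps_a [(array([195., 228.,  11.,   5.]), 0.72), (array([234., 234.,   3.,   6.]), 0.68), (array([277., 234.,  33.,  15.]), 0.56)]
steriliser_tray [(array([243., 199., 116.,  50.]), 0.78)]
amber_vial [(array([149., 251.,  17.,  12.]), 0.43)]
vial_blue [(array([336., 260.,   9.,   8.]), 0.52)]
dropper_bottle [(array([384., 269.,   8.,   6.]), 0.43)]
tray_handle [(array([246., 201., 110.,  42.]), 0.65)]
```

View pics/top1.png

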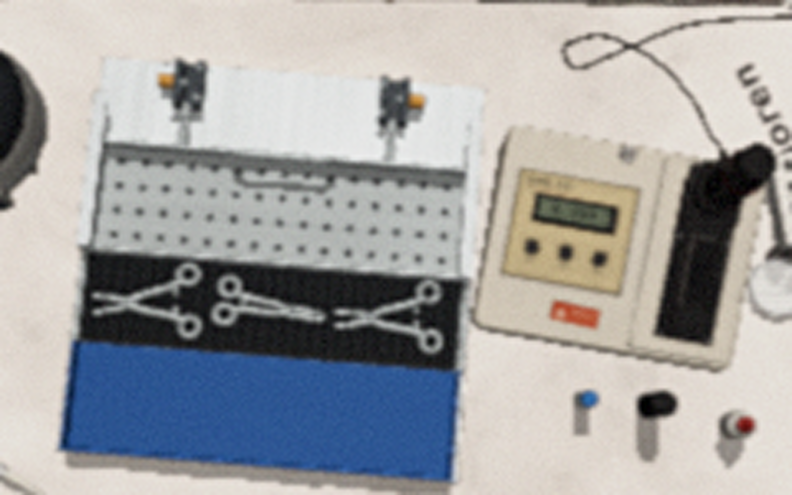

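```bash
cat >> h.py <<'E'
def fit(st,w):
    st=np.asarray(st,float);w=np.asarray(w,float)
    a=st-st.mean(0);b=w-w.mean(0)
    th=np.arctan2((a[:,0]*b[:,1]-a[:,1]*b[:,0]).sum(),(a*b).sum())
    R=np.array([[np.cos(th),-np.sin(th)],[np.sin(th),np.cos(th)]])
    t=w.mean(0)-R@st.mean(0); return t,th,(st@R.T+t-w)
def tofrom(tgt,yaw_to=None):
    """rows for moving tcp to tgt, in tool axes, units 25 mm"""
    s=env.state();R=np.array(s["eef_rot"]);return R.T@(np.asarray(tgt)-s["tcp_pos"])/25
E
python3 - <<'E'
from h import *
c=env.camera("top")
P=[(85,250),(467,278),(78,340),(462,370),(62,448),(450,482)]
w=[px(c,160+(x+.5)/3.3-.5,140+(y+.5)/3.3-.5,z)[:2] for (x,y),z in zip(P,[10.5]*4+[25,25])]
st=[(43,179),(43,-179),(-43,179),(-43,-179),(-145,179),(-145,-179)]
t,th,r=fit(st,w);print(np.round(w),t,np.degrees(th),r.round(1))
s=env.state()
print(tofrom([t[0]-60,t[1],300]), np.degrees(np.arctan2(s["eef_rot"][1][2],s["eef_rot"][0][2])))
E
```

```text
[[544. 429.]
 [526.  65.]
 [458. 431.]
 [438.  69.]
 [358. 436.]
 [334.  80.]] [491.2969576  248.77226052] -3.356951466851769 [[ 0.5 -4.1]
 [-1.8  2.7]
 [ 0.4 -0.6]
 [ 0.   3.8]
 [-1.  -0.2]
 [ 2.  -1.5]]
[-12.48819881  -2.30775945  11.48405196] -111.18878434931867
```

```bash
python3 - <<'E'
from h import *
print(tofrom([481,249,210]))
E
```

```text
[-14.33861565   1.29220239  10.75676718]
```

```bash
python3 -m inch '[[-2,0,1.5,-6],[-4,0,3,-12],[-6,0,4.5,-17.8],[-8,0.3,6,-17.8],[-10,0.6,7.5,-17.8],[-12,1,9,-17.8],[-13.5,1.2,10,-17.8],[-14.3,1.3,10.7,-17.8],[-14.3,1.3,10.7,-17.8],[-14.3,1.3,10.7,-17.8]]' 20
python3 -m inch '[[0,0,0,0],[0,0,0,0],[0,0,0,0]]'
python3 - <<'E'
from h import *
c=shot("wrist","w1")
s=env.state();print(s["tcp_pos"],s["eef_rot"],s["wrist_force"],s["opening"])
print(c["depth"].min(), c["cx"],c["cy"])
E
```

```text
time_s: 1.38
tcp_pos: [464.7, 275.6, 213.5]
eef_rot: [[-0.998, 0.001, -0.059], [0.059, 0.001, -0.998], [-0.001, -1.0, -0.001]]
wrist_force: [0.2, 0.1, -0.5]
opening: 0.231
time_s: 1.63
tcp_pos: [464.3, 277.2, 213.5]
eef_rot: [[-0.998, 0.0, -0.06], [0.06, 0.0, -0.998], [-0.0, -1.0, -0.0]]
wrist_force: [-0.5, 0.6, -0.1]
opening: 0.239
[464.05264062 277.87188093 213.5194352 ] [[-9.98257894e-01  4.03057289e-04 -5.90001241e-02]
 [ 5.90003212e-02  4.96173645e-04 -9.98257840e-01]
 [-3.73080792e-04 -9.99999796e-01 -5.19089767e-04]] [-0.14576834  0.15782108 -0.73543824] 0.2355796082746961
0.0 283.93163539623816 216.5148601098468
```

View pics/w1.png

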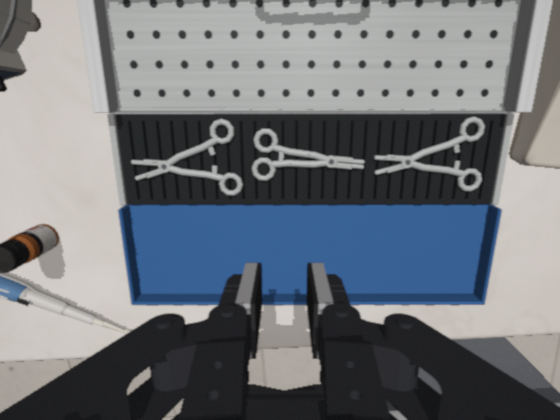

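```bash
python3 - <<'E'
from h import *
f=cv2.imread("pics/w1.png")
for n,(x0,y0) in {"l":(90,90),"r":(350,90)}.items():
    cv2.imwrite(f"pics/w1{n}.png",cv2.resize(f[y0:y0+220,x0:x0+200],None,fx=2.7,fy=2.7,interpolation=cv2.INTER_CUBIC) if n=="l" else cv2.resize(f[y0:y0+220,x0:x0+200],None,fx=2.7,fy=2.7,interpolation=cv2.INTER_CUBIC))
E
```

```text
(no output)
```

View pics/w1l.png

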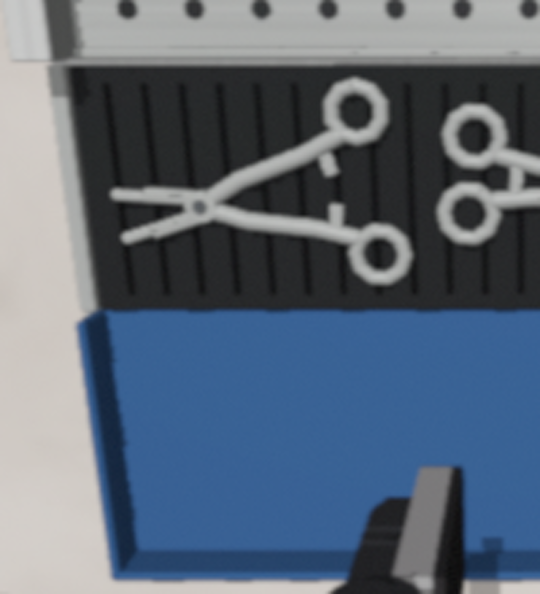

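View pics/w1r.png

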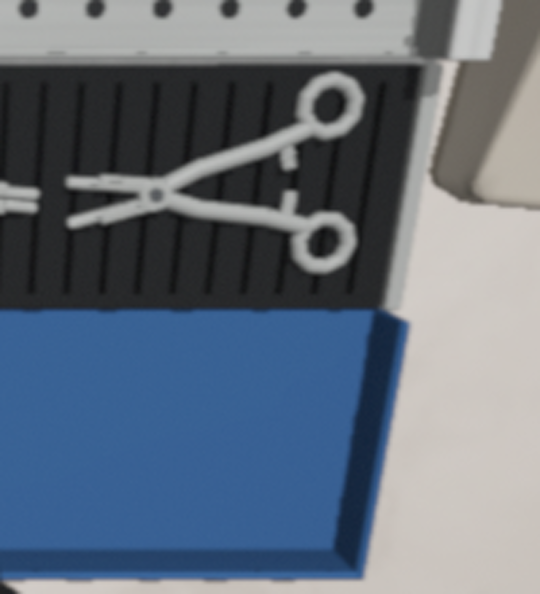

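```bash
cat > fc.py <<'E'
from h import *
def q(s,x,y): return ((90 if s=="L" else 350)+(x+.5)/2.7-.5, 90+(y+.5)/2.7-.5)
E
python3 - <<'E'
from fc import *
c=env.camera("wrist")
D=[("L",135,551,7.5,-142,176),("R",334,550,7.5,-142,-176),("L",97,309,10.5,-43,179),("R",385,309,10.5,-43,-179),("L",70,66,10.5,43.5,179),("R",421,66,10.5,43.5,-179)]
w=[px(c,*q(s,x,y),z)[:2] for s,x,y,z,_,_ in D]
t,th,r=fit([d[4:] for d in D],w); print(np.round(w,1),t,np.degrees(th),r.round(1))
np.save("st.npy",[t[0],t[1],th])
R=np.array([[np.cos(th),-np.sin(th)],[np.sin(th),np.cos(th)]])
for n,s,x,y in [("A piv","L",199,207),("A r1","L",356,110),("A r2","L",380,254),("A t","L",113,194),("A t2","L",122,239),("B piv","R",156,195),("B r1","R",330,105),("B r2","R",323,240),("B t","R",66,183),("B t2","R",68,223),("C r1","L",473,135),("C r2","L",468,212),("C t","R",36,203)]:
    p=px(c,*q(s,x,y),15)[:2]; print(n,p.round(1),(R.T@(p-t)).round(1))
E
```

```text
[[358.3 438.4]
 [337.4  80.5]
 [458.4 433.3]
 [437.   72.9]
 [543.2 426.4]
 [522.1  70.1]] [489.80284201 250.81857402] -3.3967274418720748 [[ 0.2 -3.5]
 [ 0.3  3.1]
 [-0.9 -1.3]
 [-0.7  1.8]
 [ 0.6  0.5]
 [ 0.6 -0.6]]
A piv [493.7 388.8] [ -4.2 137.9]
A r1 [523.2 330.5] [28.6 81.5]
A r2 [473.4 327.5] [-20.9  75.6]
A t [500.  417.9] [  0.3 167.4]
A t2 [484.2 417.6] [-15.5 166.1]
B piv [484.3 159.6] [ -0.1 -91.4]
B r1 [511.3 102.1] [  30.3 -147.2]
B r2 [464.9 100.2] [ -15.9 -151.8]
B t [490.3 190.9] [  4.1 -59.8]
B t2 [476.3 190. ] [ -9.9 -61.5]
C r1 [512.6 291.6] [20.3 42.1]
C r2 [486.4 295.3] [-6.  44.2]
C t [484.  201.2] [ -2.9 -49.9]
```

```bash
cat >> h.py <<'E'
def w(x,y):
    a,b,th=np.load("st.npy"); return np.array([a+np.cos(th)*x-np.sin(th)*y, b+np.sin(th)*x+np.cos(th)*y])
def inv(p):
    a,b,th=np.load("st.npy"); d=np.asarray(p)[:2]-[a,b]; return np.array([np.cos(th)*d[0]+np.sin(th)*d[1], -np.sin(th)*d[0]+np.cos(th)*d[1]])
def go(x,y,z): print("rows to",(x,y,z),tofrom([*w(x,y),z]).round(2))
def st():
    s=env.state(); print(s["time_s"],inv(s["tcp_pos"]).round(1),s["tcp_pos"][2].round(2),np.round(s["wrist_force"],1),np.round(s["opening"],3))
E
python3 - <<'E'
from h import *
st();go(-42,116,60);go(-42,116,26)
E
```

```text
1.7333 [-27.6  25.8] 213.47 [-0.6  0.7 -0.6] 0.234
rows to (-42, 116, 60) [ 0.58  6.14 -3.61]
rows to (-42, 116, 26) [ 0.58  7.5  -3.6 ]
```

```bash
python3 -m inch '[[0.58,1.5,-1.5,0],[0.58,3,-3,0],[0.58,4.5,-3.61,0],[0.58,6.14,-3.61,0],[0.58,7,-3.61,0],[0.58,7.3,-3.61,0],[0.58,7.4,-3.61,0],[0.58,7.4,-3.61,0]]' 20
python3 - <<'E'
from h import *
st();shot("wrist","w2");st()
E
```

```text
time_s: 2.4
tcp_pos: [454.8, 369.1, 28.9]
eef_rot: [[-0.998, 0.0, -0.057], [0.057, -0.0, -0.998], [-0.0, -1.0, 0.0]]
wrist_force: [0.4, 0.6, 1.4]
opening: 0.231
2.4 [-41.9 116. ] 28.93 [0.4 0.6 1.4] 0.231
2.45 [-41.3 116.5] 30.19 [1.  0.2 0.8] 0.236
```

View pics/w2.png

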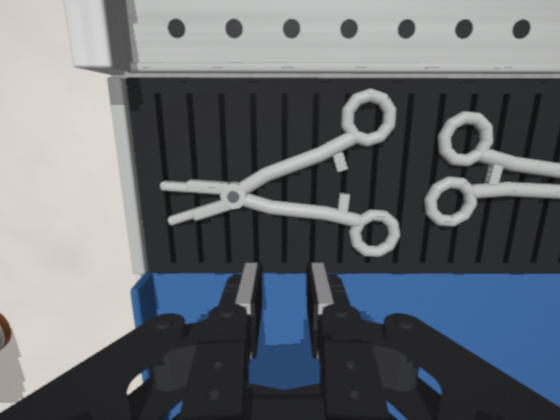

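```bash
python3 -m inch '[[0,0.1,0,0],[0,0.16,0,0],[0,0.2,0,0],[0,0.2,0,0]]'; python3 -m inch '[[0,0.04,0,0],[0,0.04,0,0]]';python3 -m inch '[[0,0.04,0,0],[0,0.04,0,0]]';
```

```text
time_s: 2.78
tcp_pos: [455.2, 368.4, 24.2]
eef_rot: [[-0.998, 0.001, -0.059], [0.059, 0.001, -0.998], [-0.001, -1.0, -0.001]]
wrist_force: [-0.1, -0.3, -0.2]
opening: 0.238
time_s: 2.95
tcp_pos: [455.0, 368.2, 22.5]
eef_rot: [[-0.998, 0.0, -0.059], [0.059, 0.0, -0.998], [-0.0, -1.0, -0.0]]
wrist_force: [-0.1, 0.1, 0.0]
opening: 0.234
time_s: 3.12
tcp_pos: [455.1, 368.3, 21.7]
eef_rot: [[-0.998, 0.0, -0.059], [0.059, 0.0, -0.998], [-0.0, -1.0, -0.0]]
wrist_force: [-1.1, -1.2, 4.9]
opening: 0.234
```

```bash
python3 -m inch '[[0,-0.03,0,0],[-0.25,-0.03,0,0],[-0.5,-0.03,0,0],[-0.75,-0.03,0,0],[-1,-0.03,0,0],[-1.25,-0.03,0,0],[-1.5,-0.03,0,0],[-1.75,-0.03,0,0],[-2,-0.03,0,0],[-2.2,-0.03,0,0]]'
python3 - <<'E'
from h import *
st();shot("wrist","w3");st()
E
```

```text
time_s: 3.95
tcp_pos: [510.6, 364.9, 21.9]
eef_rot: [[-0.998, 0.0, -0.059], [0.059, -0.0, -0.998], [-0.0, -1.0, 0.0]]
wrist_force: [0.1, 0.3, 0.5]
opening: 0.235
3.95 [ 14.  115.1] 21.9 [0.1 0.3 0.5] 0.235
4.0 [ 14.7 115.2] 21.94 [ 2.2  0.6 -0.1] 0.233
```

View pics/w3.png

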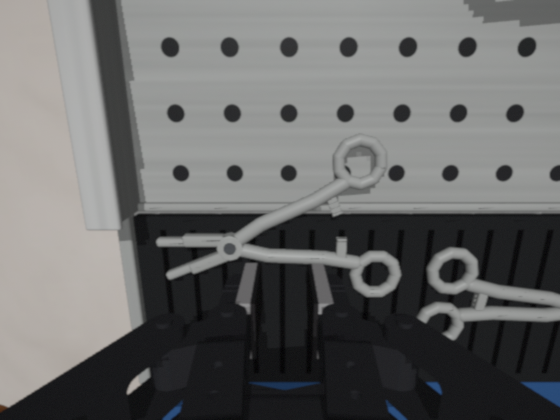

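```bash
python3 -m inch '[[-0.1,-0.01,0,0],[-0.3,-0.01,0,0],[-0.5,-0.01,0,0],[-0.7,-0.01,0,0],[-0.9,-0.01,0,0],[-1.1,-0.01,0,0],[-1.25,-0.01,0,0],[-1.4,-0.01,0,0],[-1.5,-0.01,0,0],[-1.55,-0.01,0,0]]'
python3 - <<'E'
from h import *
st();shot("wrist","w4");st()
E
```

```text
time_s: 4.83
tcp_pos: [548.9, 362.6, 22.2]
eef_rot: [[-0.998, -0.0, -0.059], [0.059, -0.0, -0.998], [0.0, -1.0, 0.0]]
wrist_force: [-0.2, -0.5, 0.1]
opening: 0.234
4.8333 [ 52.3 115.1] 22.17 [-0.2 -0.5  0.1] 0.234
4.8833 [ 52.4 115.2] 22.17 [ 0.1 -0.8  0.2] 0.232
```

View pics/w4.png

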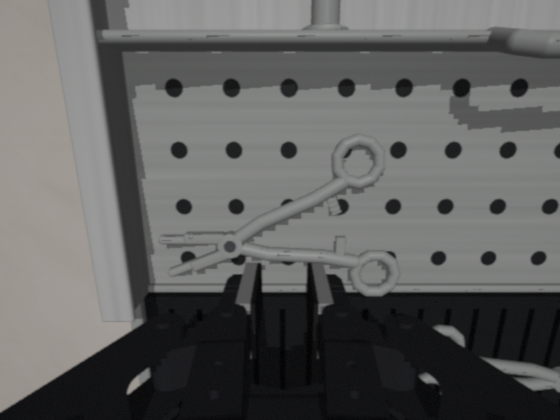

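```bash
python3 -m inch '[[-0.1,0,0,0],[-0.25,0,0,0],[-0.4,0,0,0],[-0.55,0,0,0],[-0.65,0,0,0],[-0.7,0,0,0],[-0.7,0,0,0]]'
python3 - <<'E'
from h import *
st();shot("wrist","w5");st()
E
```

```text
time_s: 5.47
tcp_pos: [566.3, 361.6, 22.2]
eef_rot: [[-0.998, 0.0, -0.059], [0.059, 0.0, -0.998], [-0.0, -1.0, -0.0]]
wrist_force: [-0.0, -0.1, -0.1]
opening: 0.238
5.4667 [ 69.8 115.1] 22.19 [-0.  -0.1 -0.1] 0.238
5.5167 [ 69.6 115.1] 22.16 [ 0.   0.6 -0.3] 0.234
```

View pics/w5.png

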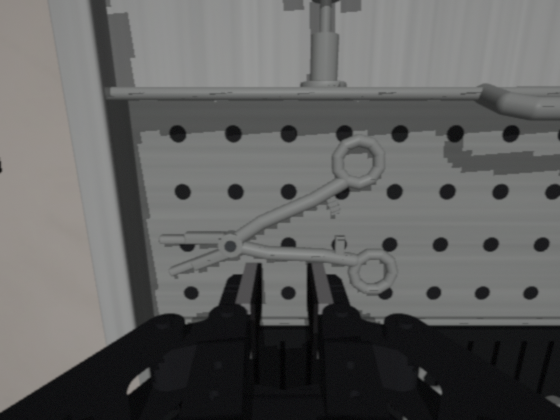

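```bash
python3 -m inch '[[0,-1,0,0],[0.3,-2,0,0],[1.5,-2,1,0],[2.7,-2,2.2,0],[3.7,-2,3.5,0],[4.47,-2,4.8,0],[4.47,-2,6.2,0],[4.47,-2,7.6,0],[4.47,-2,8.9,0],[4.47,-2,9.13,0]]'
python3 -m inch '[[0,0,0,0],[0,0,0,0]]'
python3 - <<'E'
from h import *
st();shot("wrist","w6");st();go(-42,-113.5,22.2)
E
```

```text
time_s: 6.35
tcp_pos: [438.8, 136.5, 72.2]
eef_rot: [[-0.998, -0.002, -0.061], [0.061, -0.001, -0.998], [0.002, -1.0, 0.001]]
wrist_force: [-0.4, -0.8, -1.1]
opening: 0.233
time_s: 6.52
tcp_pos: [441.4, 140.6, 72.7]
eef_rot: [[-0.998, 0.001, -0.06], [0.06, 0.001, -0.998], [-0.001, -1.0, -0.001]]
wrist_force: [0.3, 0.8, 0.2]
opening: 0.233
6.5167 [ -41.8 -112.9] 72.67 [0.3 0.8 0.2] 0.233
6.5667 [ -41.7 -112.4] 72.56 [0.4 0.  0.4] 0.234
rows to (-42, -113.5, 22.2) [0.01 2.01 0.05]
```

View pics/w6.png

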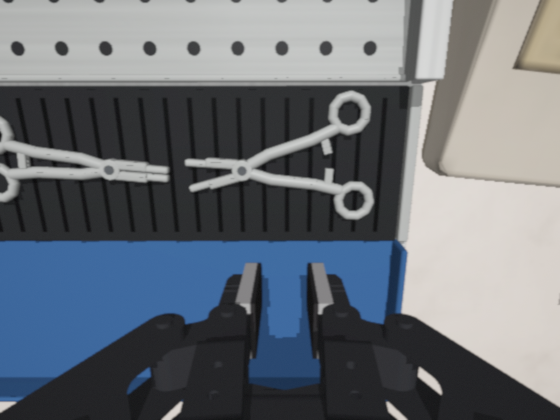

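```bash
python3 -m inch '[[0,1,0,0],[0,1.6,0,0],[0,1.9,0,0],[0,2.0,0,0],[0,2.01,0,0],[0,2.01,0,0]]'
python3 -c "
from h import *
st()"
python3 -m inch '[[-0.25,0,0,0],[-0.5,0,0,0],[-0.75,0,0,0],[-1,0,0,0],[-1.25,0,0,0],[-1.5,0,0,0],[-1.75,0,0,0],[-2,0,0,0],[-2.25,0,0,0],[-2.5,0,0,0]]'
python3 - <<'E'
from h import *
st();shot("wrist","w7");st()
E
```

```text
time_s: 7.07
tcp_pos: [441.3, 141.3, 22.2]
eef_rot: [[-0.998, 0.0, -0.058], [0.058, -0.0, -0.998], [-0.0, -1.0, 0.0]]
wrist_force: [0.5, 0.1, 0.1]
opening: 0.232
7.0667 [ -41.9 -112.2] 22.18 [0.5 0.1 0.1] 0.232
time_s: 7.9
tcp_pos: [503.9, 136.7, 21.9]
eef_rot: [[-0.998, -0.0, -0.059], [0.059, -0.0, -0.998], [0.0, -1.0, 0.0]]
wrist_force: [0.9, -0.3, 0.4]
opening: 0.234
7.9 [  20.9 -113.1] 21.94 [ 0.9 -0.3  0.4] 0.234
7.95 [  22.  -112.8] 22.04 [ 3.2 -0.8 -0. ] 0.235
```

View pics/w7.png

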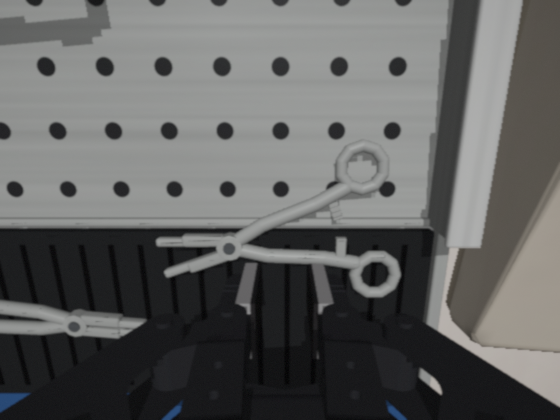

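```bash
python3 -m inch '[[-0.2,-0.01,0,0],[-0.4,-0.01,0,0],[-0.6,-0.01,0,0],[-0.8,-0.01,0,0],[-1,-0.01,0,0],[-1.2,-0.01,0,0],[-1.4,-0.01,0,0],[-1.6,-0.01,0,0],[-1.8,-0.01,0,0],[-1.9,-0.01,0,0]]'
python3 -m inch '[[0,0,0,0],[0,0,0,0]]'
python3 - <<'E'
from h import *
st();shot("wrist","w8");st()
E
```

```text
time_s: 8.78
tcp_pos: [551.5, 134.0, 22.2]
eef_rot: [[-0.998, 0.0, -0.059], [0.059, 0.0, -0.998], [-0.0, -1.0, -0.0]]
wrist_force: [0.5, 0.1, 0.7]
opening: 0.236
time_s: 8.95
tcp_pos: [550.7, 133.8, 22.1]
eef_rot: [[-0.998, -0.0, -0.059], [0.059, -0.0, -0.998], [0.0, -1.0, 0.0]]
wrist_force: [-0.2, -0.7, -0.2]
opening: 0.237
8.95 [  67.7 -113.2] 22.11 [-0.2 -0.7 -0.2] 0.237
9.0 [  67.5 -113.2] 22.15 [0.4 0.3 0.4] 0.231
```

View pics/w8.png

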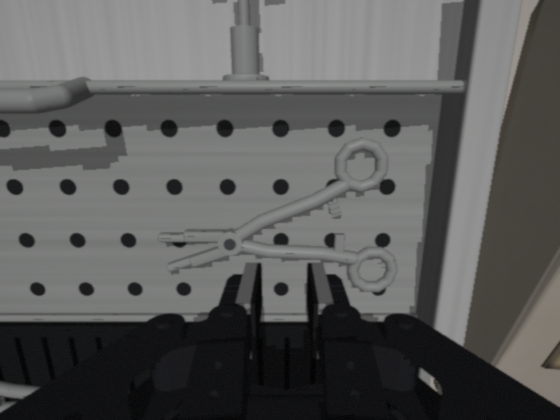

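```bash
python3 -m inch '[[0,-1,0,0],[0.2,-1.6,0,0],[1,-1.6,-1.3,0],[1.34,-1.6,-2.8,0],[1.34,-1.6,-4,0],[1.34,-1.6,-4.53,0],[1.34,-1.2,-4.53,0],[1.34,-1,-4.53,0],[1.34,-1,-4.53,0],[1.34,-1,-4.53,0]]'
python3 - <<'E'
from h import *
st();shot("wrist","w9");st();go(34,0,22.2)
E
```

```text
time_s: 9.83
tcp_pos: [523.4, 247.5, 46.4]
eef_rot: [[-0.998, -0.002, -0.06], [0.06, -0.002, -0.998], [0.002, -1.0, 0.002]]
wrist_force: [0.9, -0.3, 0.6]
opening: 0.23
9.8333 [33.7 -1.3] 46.45 [ 0.9 -0.3  0.6] 0.23
9.8833 [34.1 -1.1] 46.92 [ 1.2 -0.6  0.1] 0.237
rows to (34, 0, 22.2) [ 0.    0.99 -0.04]
```

View pics/w9.png

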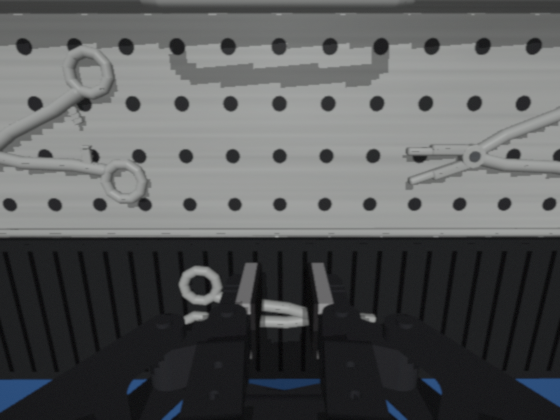

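```bash
python3 - <<'E'
from h import *
c=env.camera("wrist")
for p in [(23,24),(45,24),(23,-24),(45,-24)]: print(p,proj(c,[*w(*p),14]).round())
for u,v in [(200,286),(222,298),(262,303),(308,316),(372,318)]: print(u,v,inv(px(c,u,v,15)).round(1))
E
```

```text
(23, 24) [234. 280.]
(45, 24) [232. 241.]
(23, -24) [326. 280.]
(45, -24) [328. 240.]
200 286 [20.3 41.4]
222 298 [13.3 30.4]
262 303 [10.3  9.6]
308 316 [  2.5 -14.8]
372 318 [  1.1 -49. ]
```

```bash
python3 -m inch '[[0,0.4,0,0],[0,0.8,0,0],[0,0.93,0,0],[0,0.98,0,0],[0,0.98,0,0],[0,0.98,0,0]]'
python3 -c "
from h import *
st()"
python3 -m inch '[[0.2,0,0,0],[0.4,0,0,0],[0.6,0,0,0],[0.8,0,0,0],[1,0,0,0],[1.2,0,0,0],[1.4,0,0,0],[1.6,0,0,0],[1.8,0,0,0],[2,0,0,0]]'
python3 - <<'E'
from h import *
st();shot("wrist","w10");st()
E
```

```text
time_s: 10.43
tcp_pos: [523.9, 248.8, 22.4]
eef_rot: [[-0.998, -0.0, -0.059], [0.059, -0.0, -0.998], [0.0, -1.0, 0.0]]
wrist_force: [-0.3, -0.3, 0.5]
opening: 0.236
10.4333 [34.2  0. ] 22.42 [-0.3 -0.3  0.5] 0.236
time_s: 11.27
tcp_pos: [473.6, 252.0, 22.8]
eef_rot: [[-0.998, 0.0, -0.059], [0.059, 0.0, -0.998], [-0.0, -1.0, -0.0]]
wrist_force: [-0.2, -0.3, 0.5]
opening: 0.231
11.2667 [-16.3   0.2] 22.8 [-0.2 -0.3  0.5] 0.231
11.3167 [-17.  -0.] 22.73 [-1.3 -0.6 -0.6] 0.237
```

View pics/w10.png

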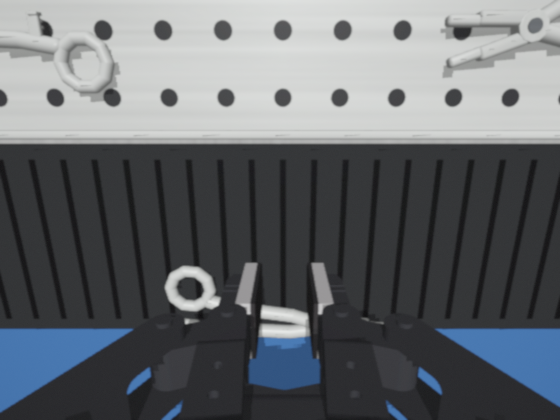

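```bash
python3 -m inch '[[0.2,0.02,0,0],[0.4,0.02,0,0],[0.6,0.02,0,0],[0.8,0.02,0,0],[1,0.02,0,0],[1.2,0.02,0,0],[1.4,0.02,0,0],[1.6,0.02,0,0],[1.8,0.02,0,0],[1.9,0.02,0,0]]'
python3 -m inch '[[0,0,0,0],[0,-0.2,0,0]]'
python3 - <<'E'
from h import *
st();shot("wrist","w11");st()
E
```

```text
time_s: 12.15
tcp_pos: [425.9, 254.7, 22.3]
eef_rot: [[-0.998, -0.0, -0.059], [0.059, -0.0, -0.998], [0.0, -1.0, 0.0]]
wrist_force: [-0.7, -0.0, -0.1]
opening: 0.232
time_s: 12.32
tcp_pos: [426.2, 254.4, 26.8]
eef_rot: [[-0.998, -0.001, -0.059], [0.059, -0.001, -0.998], [0.001, -1.0, 0.001]]
wrist_force: [-0.3, 0.3, 0.0]
opening: 0.236
12.3167 [-63.7  -0.2] 26.78 [-0.3  0.3  0. ] 0.236
12.3667 [-63.    0.5] 28.08 [0.3 0.6 0.9] 0.235
```

View pics/w11.png

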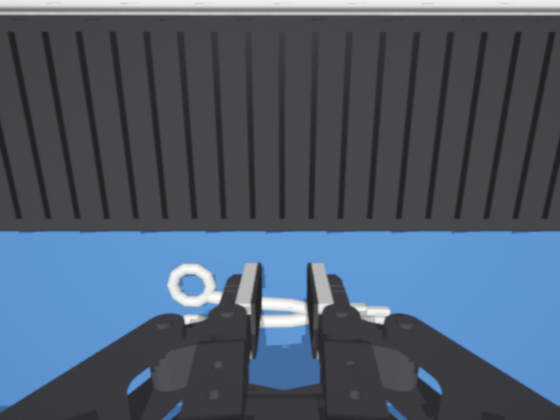

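```bash
python3 -m inch '[[0,-1,0,0],[0,-2,0,0],[-0.3,-3.2,0,0],[-1,-4.4,0,0],[-2,-5.5,0,0],[-2.5,-6.5,0,0],[-2.5,-7,0,0],[-2.5,-7,0,0],[-2.5,-7,0,0]]' 30
python3 - <<'E'
from h import *
st();shot("wrist","w12");st();
E
```

```text
time_s: 13.12
tcp_pos: [489.4, 251.0, 202.9]
eef_rot: [[-0.998, 0.001, -0.06], [0.06, 0.001, -0.998], [-0.001, -1.0, -0.001]]
wrist_force: [-0.6, -0.5, -0.5]
opening: 0.352
13.1167 [-0.4  0.2] 202.89 [-0.6 -0.5 -0.5] 0.352
13.1667 [-1.  -0.2] 201.92 [-0.2 -0.6 -0. ] 0.351
```

View pics/w12.png

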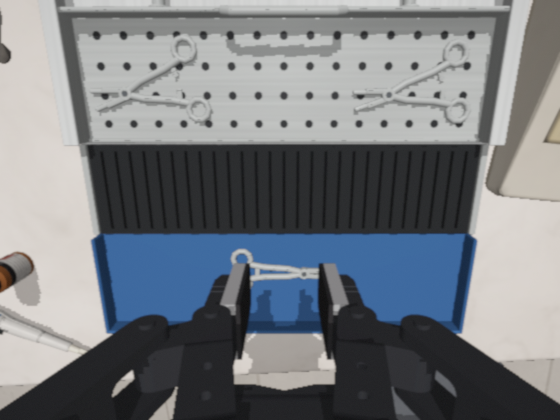

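```bash
python3 - <<'E'
from h import *
c=env.camera("wrist");T=c["world_from_camera"];d=c["depth"]
v,u=np.mgrid[0:420,0:560]
P=np.stack([(u-c["cx"])/c["fx"]*d,-(v-c["cy"])/c["fy"]*d,-d],-1)@T[:3,:3].T+T[:3,3]
z=np.where(d>0,P[...,2],np.nan)
for n,(a,b) in {"Ar1":(183,48),"Ar2":(199,109),"At":(100,94),"At2":(100,110),"Ap":(125,95),"Br1":(456,52),"Br2":(457,110),"Bt":(357,93),"Bt2":(359,109),"Bp":(389,95),"Cr1":(241,258),"Ct":(315,272)}.items():
    w_=z[b-13:b+14,a-13:a+14]; print(n,inv(px(c,a,b,13)).round(1),np.nanpercentile(w_,[10,50,95,99]).round(1))
st();go(112,0,38)
h=z[4:16,225:345]; print(np.nanpercentile(h,[50,90,99]), inv(px(c,285,11,44)))
E
```

```text
Ar1 [122.1  82.8] [ 7.3 11.8 14.1 14.5]
Ar2 [73.5 72.8] [ 7.4  9.3 14.  14.7]
At [ 85.9 157.3] [ 7.1  8.4 14.1 14.6]
At2 [ 72.7 159.3] [ 6.9  8.1 13.6 14.6]
Ap [ 85.1 135.9] [ 7.3 11.9 14.6 15.1]
Br1 [ 118.9 -145.2] [ 7.6 12.  14.4 15.1]
Br2 [  72.5 -152.6] [ 7.6 11.6 14.2 15. ]
Bt [ 86.6 -64.3] [ 7.3  8.4 13.8 14.4]
Bt2 [ 73.4 -66.8] [ 7.3  8.2 13.5 14.2]
Bp [ 85. -92.] [ 7.5 12.1 15.  15.5]
Cr1 [-67.3  41.2] [  7.5  10.6 202.4 204. ]
Ct [-82.6 -32.3] [  7.7  13.2 211.3 214.7]
13.2167 [-1.3 -0.3] 201.46 [ 0.   0.1 -0.6] 0.35
rows to (112, 0, 38) [-4.54  6.53 -0.02]
[45.52623246 46.91961923 47.87782377] [141.96221801  -2.08124481]
```

```bash
python3 -m inch '[[-1.5,1,0,0],[-3,2,0,0],[-4.2,3,0,0],[-4.5,4.4,0,0],[-4.5,5.7,0,0],[-4.5,6.3,0,0],[-4.5,6.5,0,0],[-4.5,6.5,0,0],[-4.5,6.5,0,0]]' 30
python3 - <<'E'
from h import *
st();shot("wrist","w13");st();
E
```

```text
time_s: 13.97
tcp_pos: [601.4, 244.7, 40.1]
eef_rot: [[-0.998, 0.0, -0.058], [0.058, -0.0, -0.998], [-0.0, -1.0, 0.0]]
wrist_force: [0.8, 0.9, 0.3]
opening: 0.35
13.9667 [111.8   0.5] 40.14 [0.8 0.9 0.3] 0.35
14.0167 [112.2   0.9] 41.07 [-0.  -0.1  0.9] 0.347
```

View pics/w13.png

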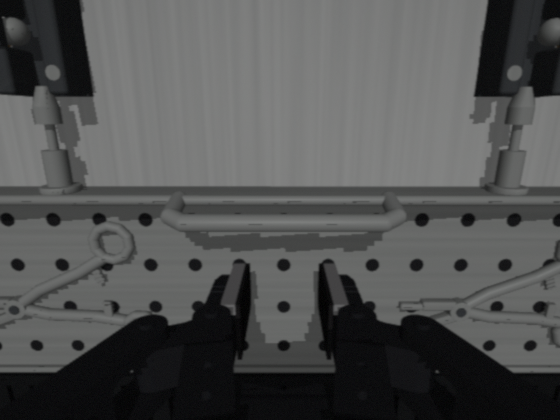

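```bash
python3 -m inch '[[-0.3,0.05,0,0],[-0.55,0.05,0,0],[-0.7,0.05,0,0],[-0.85,0.05,0,0],[-1,0.05,0,0],[-1.15,0.05,0,0],[-1.3,0.05,0,0],[-1.45,0.05,0,0],[-1.6,0.05,0,0],[-1.7,0.05,0,0]]'
python3 - <<'E'
from h import *
st();shot("wrist","w14");st();
E
```

```text
time_s: 14.85
tcp_pos: [642.8, 241.6, 38.0]
eef_rot: [[-0.998, -0.003, -0.06], [0.06, -0.001, -0.998], [0.003, -1.0, 0.001]]
wrist_force: [-8.8, 1.7, 2.3]
opening: 0.349
14.85 [ 1.533e+02 -1.000e-01] 38.05 [-8.8  1.7  2.3] 0.349
14.9 [153.6  -0.2] 37.97 [-5.1  0.6  1.9] 0.352
```

View pics/w14.png

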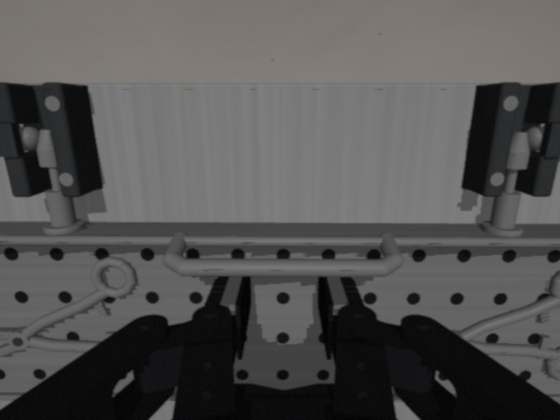

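Pushing well and square; the rods are entering the holders. Continue slowly.

```bash
python3 -m inch '[[-0.12,0,0,0],[-0.24,0,0,0],[-0.36,0,0,0],[-0.42,0,0,0],[-0.48,0,0,0]]'
python3 -c "
from h import *
st()"
python3 -m inch '[[-0.06,0,0,0],[-0.12,0,0,0],[-0.18,0,0,0]]'
python3 -c "
from h import *
st()"
```

```text
time_s: 15.32
tcp_pos: [655.7, 241.1, 38.1]
eef_rot: [[-0.998, -0.001, -0.059], [0.059, -0.0, -0.998], [0.001, -1.0, 0.0]]
wrist_force: [-0.3, 0.9, -0.2]
opening: 0.35
15.3167 [1.662e+02 1.000e-01] 38.09 [-0.3  0.9 -0.2] 0.35
time_s: 15.57
tcp_pos: [660.2, 240.9, 38.6]
eef_rot: [[-0.998, -0.0, -0.059], [0.059, 0.0, -0.998], [0.0, -1.0, 0.0]]
wrist_force: [-7.1, 0.8, 3.4]
opening: 0.35
15.5667 [170.6   0.2] 38.58 [-7.1  0.8  3.4] 0.35
```

```bash
python3 -m inch '[[-0.04,0,0,0],[-0.08,0,0,0],[-0.08,0,0,0]]'
python3 - <<'E'
from h import *
st();shot("wrist","w15");st()
E
```

```text
time_s: 15.82
tcp_pos: [660.2, 240.5, 38.0]
eef_rot: [[-0.998, -0.004, -0.06], [0.06, -0.001, -0.998], [0.004, -1.0, 0.001]]
wrist_force: [-9.2, 1.3, 3.9]
opening: 0.353
15.8167 [170.7  -0.2] 38.05 [-9.2  1.3  3.9] 0.353
15.8667 [170.7  -0.2] 38.07 [-8.7  2.2  3.6] 0.355
```

View pics/w15.png

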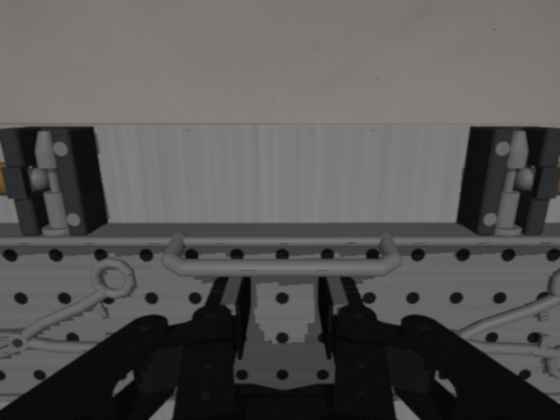

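```bash
python3 -m inch '[[-0.06,0,0,0],[-0.12,0,0,0],[-0.18,0,0,0],[-0.18,0,0,0]]'
python3 -c "
from h import *
st()"
python3 -m inch '[[0.3,0,0,0],[0.6,0,0,0],[0.9,-0.3,0,0],[1.1,-1.5,0,0],[2.2,-3,0,0],[3.3,-4.5,0,0],[4,-5,0,0],[4,-5,0,0],[4,-5,0,0]]'
python3 - <<'E'
from h import *
st();c=shot("wrist","w16")
f=cv2.imread("pics/w16.png"); cv2.imwrite("pics/w16z.png",np.hstack([cv2.resize(f[0:130,50:210],None,fx=2.4,fy=2.4,interpolation=2),cv2.resize(f[0:130,340:500],None,fx=2.4,fy=2.4,interpolation=2)]))
T=c["world_from_camera"];d=c["depth"]
v,u=np.mgrid[0:420,0:560]
P=np.stack([(u-c["cx"])/c["fx"]*d,-(v-c["cy"])/c["fy"]*d,-d],-1)@T[:3,:3].T+T[:3,3]
np.save("P.npy",P)
E
```

```text
time_s: 16.2
tcp_pos: [661.1, 239.6, 37.1]
eef_rot: [[-0.998, -0.01, -0.06], [0.06, -0.003, -0.998], [0.01, -1.0, 0.004]]
wrist_force: [-20.9, 3.2, 8.8]
opening: 0.352
16.2 [171.6  -1. ] 37.12 [-20.9   3.2   8.8] 0.352
time_s: 16.95
tcp_pos: [567.1, 247.3, 166.8]
eef_rot: [[-0.998, 0.005, -0.058], [0.058, 0.004, -0.998], [-0.004, -1.0, -0.004]]
wrist_force: [-0.1, 0.3, -0.1]
opening: 0.349
16.95 [77.3  1.1] 166.84 [-0.1  0.3 -0.1] 0.349
```

View pics/w16.png

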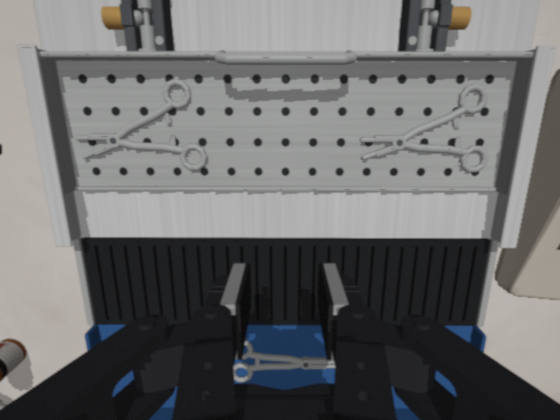

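View pics/w16z.png

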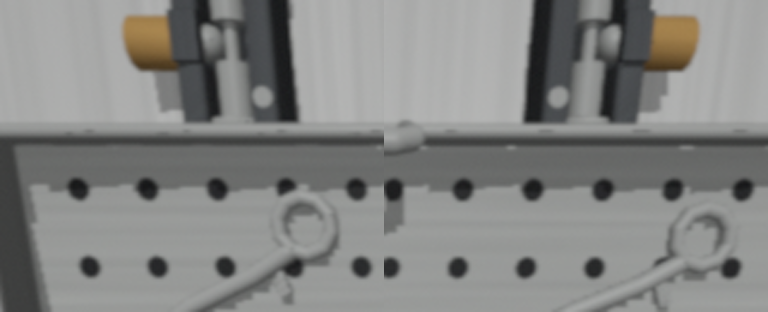

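```bash
python3 - <<'E'
from h import *
c=env.camera("wrist");P=np.load("P.npy");z=np.where(c["depth"]>0,P[...,2],np.nan)
for n,(a,b) in {"Ar1":(177,95),"Ar2":(193,158),"At":(82,137),"At2":(88,156),"Br1":(472,98),"Br2":(474,158),"Bt":(364,140),"Bt2":(364,158)}.items():
    q=z[b-12:b+13,a-12:a+13]; print(n,(inv(px(c,a,b,13))-[138,0]).round(1),np.nanpercentile(q,[20,95,99]).round(1))
for u,v in [(240,190),(285,57),(280,238)]: print(u,v,inv(px(c,u,v,{190:10,57:44,238:10.5}[v])).round(1))
for u,v in [(243,372),(246,349),(332,365)]: print("C",inv(px(c,u,v,13)).round(1))
c2=shot("top","top2",(160,140,400,290),3.3)
E
```

```text
Ar1 [24.3 81.8] [ 8.1 14.2 14.9]
Ar2 [-23.6  73.1] [ 8.  14.1 14.8]
At [ -7.2 159.7] [ 7.4 13.7 14.4]
At2 [-22.1 157.3] [ 7.5 13.6 14.3]
Br1 [  22.2 -144.2] [ 8.5 14.5 15.1]
Br2 [ -23.5 -152.8] [ 8.3 14.4 15.1]
Bt [ -9.4 -63.5] [ 7.7 13.7 14.7]
Bt2 [-23.5 -64.4] [ 7.6 13.3 14.1]
240 190 [87.5 36.6]
285 57 [184.8  -0.8]
280 238 [45.2  3.3]
C [-92.3  39.6]
C [-66.1  35.9]
C [-84.1 -46.5]
```

View pics/top2.png

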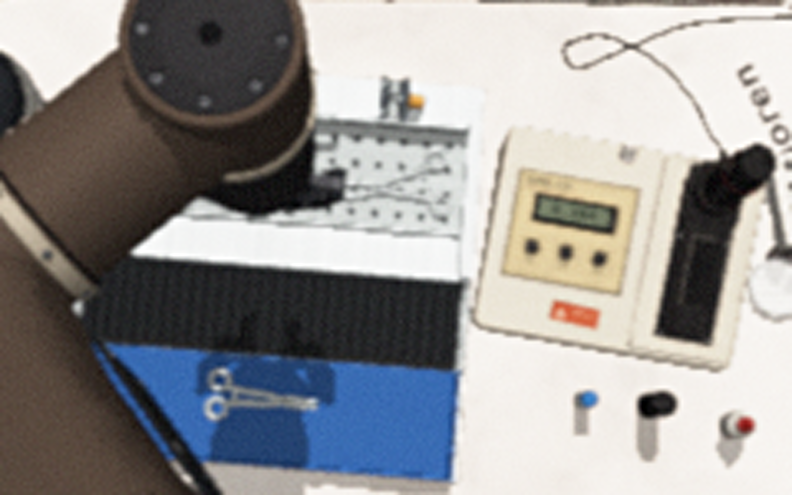

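Everything is in place: the tray front is at x≈87 and the handle at x≈184 (home 183.5). All the forceps lie flat, the bystanders have not moved, and the robot is clear. Handing in.

```bash
python3 -m inch '[[0,0,0,0],[0,0,0,0],[0,0,0,0]]'; python3 -c "
from h import *
st();print(env.sign_off())"
```

```text
time_s: 17.35
tcp_pos: [567.1, 246.1, 162.4]
eef_rot: [[-0.998, -0.001, -0.06], [0.06, -0.001, -0.998], [0.001, -1.0, 0.001]]
wrist_force: [0.2, 0.5, -0.6]
opening: 0.351
17.35 [77.4 -0.2] 162.35 [ 0.2  0.5 -0.6] 0.351
the job is handed in; nothing more can be done
None
```

I slid the two open forceps into the steel tray and the shut one into the blue tray. I then pushed the steel tray home by its handle and handed the job in at about 17.4 s of the 54 s allowed. The sign-off gives no verdict.

- **Open forceps:** the depth image puts their tops about 14 mm above the worktop, which is lying height to within the camera's accuracy. Rings and tips measured inside the tray walls, and the jaws still look open.
- **Shut forceps:** in the pictures it looks flat and shut, wholly on the blue tray's floor. I have no depth reading for it, because the gripper stood in front when I measured.
- **Steel tray:** it stopped firmly at about 21 N. The handle measured 184.8 mm along station x (183.5 mm is home), and both plungers show sitting in the rod grooves. The plunger travel itself could only be judged by eye.
- **Bystanders and robot:** the vials and bottle to the right of the station look unmoved in the last top picture. The arm hid part of the left side there, but the brown vial on that side stood upright in the last wrist picture. The gripper was 162 mm up and touching nothing at hand-in.

No check failed or disagreed.

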